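Take two piles of hardware apart and put each thing in its place

TASK

Take the two piles apart and put each thing in its own place: the green castor, wheel up, over the brass studs with its plate fully home on the mounting plate; the black knob lowered gently, not dropped, to stand upright in the glass ramekin. Lay the aluminium level in the blue tray and the yellow sanding block in the red one, lengthwise and flat on the tray floor. Leave the amber jar where it stands.

Things in the scene. Friction and masses are not known exactly. Their poses are not given: they have to be found in the camera images.
- castor: Green castor, wheel up, 58 mm tall, on the level or sanding block at the start. Steel plate 84 (x) x 50 x 6 mm with two 12 mm holes at x = +-27 mm; half-turn symmetric. Green wheel 40 mm across, axle along y at z = 38 mm; fork cheeks 29 mm apart outside along y, 26 mm wide in x, from z = 6 to 46 mm: grip there. Origin: centre of the plate underside, z up. 0.16 kg.
- knob: Black round drawer knob, 38 mm tall: foot 30 mm across, neck 20 mm, head 32 mm across from 23 to 36 mm above the foot. Origin: centre of the underside of its foot, z up. 0.07 kg. At the start it stands on whichever of the level and the sanding block the castor is not on.
- level: Aluminium pocket level lying on its side, a bar 130 (x) x 44 (y) x 22 (z) mm with a black window with green vial at each end of the top face. Origin: centre of the underside, z up. 0.22 kg. At the start on the worktop with one thing (castor or knob) standing at the middle of its top, 22 mm up.
- sander: Yellow plastic sanding block with black rubber sole, 130 (x) x 50 (y) x 22 (z) mm. Origin: centre of the underside, z up. 0.16 kg. At the start on the worktop with one thing (castor or knob) standing at the middle of its top, 22 mm up.
- mount: Fixed dark steel mounting plate for the castor, 120 (x) x 80 (y) x 16 mm thick, with two upright brass studs at x = +-27 mm, 7 mm across with tapered tips, 18 mm tall above its top face. Origin: centre of its underside on the worktop, z up. A seated castor has its origin 16 mm above this one, studs through both holes (half turn either way).
- ramekin: Clear glass ramekin, loose, 96 mm across the rim, 86 mm at the foot, 34 mm tall, wall 4 mm, floor 5 mm thick. Origin: centre of its underside, z up. 0.25 kg.
- bluetray: Fixed shallow blue tray, outside 86 (x) x 166 (y) mm, inside 76 x 156 mm, floor 4 mm thick, rim 8 mm above the worktop. Its long axis is its y axis. Origin: centre of its underside, z up. The place of the aluminium level.
- redtray: Fixed shallow red tray, same shape and sizes as the blue one (long axis y, inside 76 x 156 mm, floor 4 mm, rim 8 mm). Origin: centre of its underside, z up. The place of the yellow sanding block.
- jar: Bystander to leave alone: small amber glass jar with dark lid, 48 mm across, 55 mm tall. Origin: centre of its underside.
Things that resemble listed ones, but are neither listed nor needed, are in the scene too. Several things have the shape of the redtray; the one meant has the colours described above. Of the things that look like the bluetray, the larger one is meant.

How it is judged (in metres and radians):
At the end, for the whole second after the job is handed in: Castor plate on the mounting plate (within 2.5 mm), studs in both holes, centre within 6 mm. Knob upright on the ramekin floor (within 0.12 rad). Level flat on the blue tray floor, sanding block on the red, lengthwise within 0.3 rad, anywhere inside the rim. All released, at rest (horizontal distance between castor and mount below 0.006 m and z of castor in the frame of mount between 0.013 and 0.0185 m and angle between the x axis of castor and the x axis of mount, either way round below 0.2 rad and angle between each of castor, ramekin, level, sander's own z axis and vertical below 0.06 rad and horizontal distance between knob and ramekin below 0.032 m and z of knob in the frame of ramekin between 0.002 and 0.009 m and angle between knob's own z axis and vertical below 0.12 rad and z of level in the frame of bluetray between 0.001 and 0.007 m and x of level in the frame of bluetray between -0.018 and 0.018 m and y of level in the frame of bluetray between -0.016 and 0.016 m and angle between the x axis of level and the y axis of bluetray, either way round below 0.3 rad and z of sander in the frame of redtray between 0.001 and 0.007 m and x of sander in the frame of redtray between -0.018 and 0.018 m and y of sander in the frame of redtray between -0.016 and 0.016 m and angle between the x axis of sander and the y axis of redtray, either way round below 0.3 rad and linear speed of each of castor, knob, level, sander below 0.02 m/s); the robot touches nothing.
It fails at once if the knob is dropped (falls free faster than 0.7 m/s, about 25 mm) (linear speed of knob above 0.7 m/s and contact force between knob and anything else below 0.01 N).
It fails at once if the amber jar is knocked or pushed more than 30 mm (distance of jar from where it was at the start of the episode above 0.03 m).
It also fails if it takes over 115 s, if anything falls off the work surface, if the arm or the gripper's body presses on something with over 40 N, if the wrist force passes 120 N, or if a joint passes its speed limit or range.

ROBOT

A 6-joint arm with a two-finger parallel gripper is mounted at the origin on the work surface. World frame = base frame: x ahead of the robot, y to its left, z up, the work surface at z = 0. Lengths are in mm, angles in rad, forces in N, time in s.
With the tool pointing down it reaches from about 200 to 875 mm from the base axis. Payload 3.4 kg.
Tool frame: the origin (TCP) lies midway between the tips of the shut fingers; the grasp point (between the pads) lies 19 mm behind it; z points along the fingers, y is the line along which they close (so a half turn about z gives the same grasp; the last joint's range is limited). The gripper opens to 94 mm and grips with 3 to 60 N. Pads are 16 mm wide; open, the fingers measure 119 mm over their backs; the gripper's body (75 mm by 177 mm) begins 78 mm behind the grasp point.
Start: joints at [1.176, 0.276, 1.505, -0, 1.361, -0.121], TCP at [155.492, 553.613, 205.493] pointing down, gripper open.
Joint ranges: [-2.89, 2.89], [-0.75, 2.08], [0.22, 2.7], [-1.18, 4.32], [0.11, 2.71], [-2.7, 2.7]. Speed limits (rad/s): [2.57, 2.57, 3.14, 3.14, 3.14, 3.14].

INTERFACE

Orientations are given as a rotation vector (axis times angle).
In Python, from rig import * gives the robot as it stands.
- The arm moves only by the tool play_rows, never from a script. Its arguments are lists of equal length, an entry for each row: "dp": the shift along the tool's x, y, z in units of 250 mm (1.0 is 250 mm), a list of three; "dr": the turn, a rotation vector about the tool's x, y, z in units of 30 degrees (1.0 is 30 degrees), a list of three; "jaw": the opening, from -1 (shut) to 1 (fully open). In form: {"dp": [[tx, ty, tz], ...], "dr": [[ax, ay, az], ...], "jaw": [jaw, ...]}. A call has 1 to 20 rows; each row is the pose to reach, as a shift and turn from the pose commanded when the call began, along the tool's axes at that moment; what a row does not reach only later rows make up. A row lasts 1/10 s, in which the tool goes at most 50 mm and 8.59 degrees, less where a joint would pass 70% of its speed; a pose out of reach is approached as far as the arm can. A call with a number of a shift or a turn outside -1 to 1 is refused whole. A call with a gripper value outside its range is refused whole. The fingers move at their own pace and stop on an object; the grip force is fixed at half the most. Time passes only in rows, so rows that repeat a pose let the fingers close. It gives the time, the measured TCP pose, the force, the opening and the grip force at its end, in the units of the state.
- read_state(): the state, without advancing time (a new reading comes with each control period).
- read_camera(name): name is "scene" or "top"; returns the picture (480x640x3 uint8, red, green, blue); there is no depth.
- camera_params(name): a dict with "fx", "fy", "cx", "cy" (pixels), "dist_coeffs" ([k1, k2, p1, p2, k3] as OpenCV has them; the pictures are not rectified), "R" (3x3) and "t" (3): a world point X has camera coordinates R X + t. Camera axes: x right, y down, z forward; pixel columns grow to the right and rows downward; lengths in mm; the calibration is good to about 2 mm. A picture is of the moment at which its call begins. camera_params takes no time and is no camera call.
- hand_in(): hands the job in; it is judged then, once.
The state is a dict: "time_s": time; "joints": joint angles; "dq": joint speeds; "effort": joint torques, N m; "tool_pos": TCP position; "ee_rot": TCP orientation; "contact_force": force on the tool from outside, world axes, zero at the start; "torque": the same for the moment, N m; "width": finger opening in mm; "grasp_force": force on a finger pad.
Only numpy, scipy, OpenCV 4.12 (cv2) and the standard library are available. Lean on these libraries where they do the work, as an engineer would, in place of code of your own. Each camera call takes 0.05 s, during which the arm holds its last target. There are 200 camera calls.

## Working session

There is one attempt and no reset: what is moved stays moved. The work goes in short steps, Python scripts to look and compute and a tool call to move; the robot and the scene stay as the last step left them, time stands still between calls to the robot, and variables do not carry over. Pictures are saved under pics/ and viewed, at most 14 in all, crops included, and the job is handed in when it is done.

Besides the shell and the picture viewer there is one more tool, called in YAML: its name, and indented under it one key for each argument. play_rows: Moves the arm, as the interface text tells. Shifts and turns lie within -1 to 1; 1 stands for 250 mm of shift or 30 degrees of turn. Its arguments: {"type":"object","properties":{"dp":{"type":"array","items":{"type":"array","items":{"type":"number","minimum":-1,"maximum":1}}},"dr":{"type":"array","items":{"type":"array","items":{"type":"number","minimum":-1,"maximum":1}}},"jaw":{"type":"array","items":{"type":"number"}}},"required":["dp","dr","jaw"]}

```bash
mkdir -p pics; ls
python3 - <<'E'
from rig import *
import cv2
for n in("scene","top"):
    cv2.imwrite(f"pics/{n}0.png",read_camera(n)[:,:,::-1]); print(n,camera_params(n))
s=read_state();print(s)
E
```

```text
pics
scene {'fx': 484.197390932805, 'fy': 484.197390932805, 'cx': 333.7067256319314, 'cy': 237.78010097221943, 'dist_coeffs': array([-0.07790582,  0.        ,  0.        ,  0.        ,  0.        ]), 'R': array([[ 0.56770027,  0.8230894 , -0.01550006],
       [ 0.67233716, -0.47442425, -0.56822915],
       [-0.47505699,  0.31216258, -0.82272436]]), 't': array([-302.97272975, -346.10069658, 1283.21296946])}
top {'fx': 575.5366122259818, 'fy': 575.5366122259818, 'cx': 310.74657360313637, 'cy': 241.53426100468877, 'dist_coeffs': array([0.00637288, 0.        , 0.        , 0.        , 0.        ]), 'R': array([[ 0.02388814, -0.99953712,  0.01883893],
       [-0.99280298, -0.02593083, -0.11691811],
       [ 0.1173525 , -0.01591039, -0.99296286]]), 't': array([ -27.59138798,  541.28775592, 1070.06128451])}
{'time_s': 0.1, 'joints': array([ 1.17597177e+00,  2.76495976e-01,  1.50600785e+00,  7.23828314e-06,
        1.36074903e+00, -1.20968716e-01]), 'dq': array([-0.00035607, -0.00074717, -0.00395115, -0.0001572 , -0.00117151,
       -0.00157791]), 'effort': array([ 2.58514025e-03, -4.05458522e+01, -2.37780046e+01,  7.01717008e-02,
        2.99222418e-02, -4.72047839e-05]), 'tool_pos': array([155.28440356, 553.08017931, 204.71115543]), 'ee_rot': array([-4.28772259e-01, -3.11175981e+00,  2.51842115e-03]), 'contact_force': array([-0.29328688, -0.99473061,  0.17416051]), 'torque': array([-0.0222448 , -0.03197576,  0.02150728]), 'grasp_force': 0.0, 'width': 94.20238968664125}
```

View pics/top0.png

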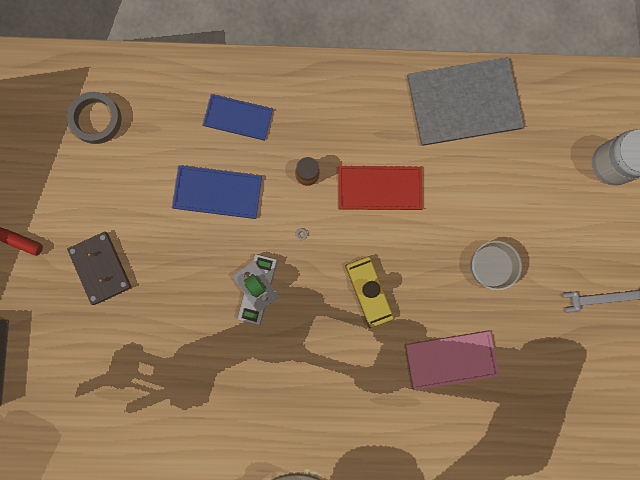

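View pics/scene0.png

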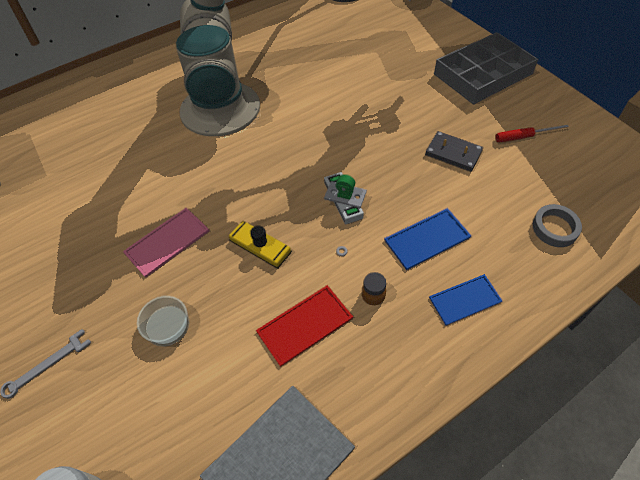

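Top view: trays are large blue (218,192), small blue (238,117), red (380,188) and pink (450,360). The large blue and the true red fit the description. The castor is on the level at (256,288), and the knob is on the sander at (370,290). The ramekin is at (496,265), the mount at (99,268) and the jar at (307,171). The grey ring (94,118) is a distractor.

```bash
cat > h.py <<'E'
from rig import *
import cv2, numpy as np
P={n:camera_params(n) for n in("scene","top")}
def K(p): return np.array([[p["fx"],0,p["cx"]],[0,p["fy"],p["cy"]],[0,0,1]])
def w(px,z,n="top"):
    "pixels -> world xy on plane z"
    p=P[n]; u=cv2.undistortPoints(np.array(px,float).reshape(-1,1,2),K(p),np.array(p["dist_coeffs"])).reshape(-1,2)
    d=np.c_[u,np.ones(len(u))]@p["R"]; c=-p["R"].T@p["t"]
    return (c+d*((z-c[2])/d[:,2])[:,None])[:,:2]
def tri(a,b):
    "top pixel a, scene pixel b -> world point, miss"
    A=[];c=[]
    for n,x in(("top",a),("scene",b)):
        p=P[n];u=cv2.undistortPoints(np.array([[x]],float),K(p),np.array(p["dist_coeffs"])).ravel()
        d=np.r_[u,1]@p["R"];d/=np.linalg.norm(d);A.append(np.eye(3)-np.outer(d,d));c.append(-p["R"].T@p["t"])
    X=np.linalg.solve(A[0]+A[1],A[0]@c[0]+A[1]@c[1]); return X,[np.linalg.norm(M@(X-k)) for M,k in zip(A,c)]
def proj(X,n="top"):
    p=P[n];return cv2.projectPoints(np.array(X,float).reshape(-1,1,3),cv2.Rodrigues(p["R"])[0],p["t"],K(p),np.array(p["dist_coeffs"]))[0].reshape(-1,2)
def hsv(n): return cv2.cvtColor(read_camera(n),cv2.COLOR_RGB2HSV)
def blob(m,box):
    x0,y0,x1,y1=box; k=np.zeros_like(m);k[y0:y1,x0:x1]=m[y0:y1,x0:x1]
    return max(cv2.findContours(k,cv2.RETR_EXTERNAL,cv2.CHAIN_APPROX_NONE)[0],key=cv2.contourArea).reshape(-1,2)
def rect(pts,z,n="top"):
    (c,s,a)=cv2.minAreaRect(w(pts,z,n).astype(np.float32)); 
    if s[0]<s[1]: s=s[::-1];a+=90
    return np.round(c,1),np.round(s,1),round((a+90)%180-90,1)   # centre,size,long-axis angle deg
E
python3 - <<'E'
from h import *
im=cv2.imread("pics/top0.png");H=cv2.cvtColor(im,cv2.COLOR_BGR2HSV)
r=lambda lo,hi:cv2.inRange(H,lo,hi)
blue=r((105,120,40),(130,255,255));red=r((0,190,60),(5,255,255))|r((175,190,60),(180,255,255))
yel=r((22,150,60),(32,255,255))
print("blue",rect(blob(blue,(160,150,280,230)),8),"small",rect(blob(blue,(190,85,290,145)),8))
print("red",rect(blob(red,(325,155,440,220)),8))
print("yellow",rect(blob(yel,(330,240,410,340)),22))
dark=r((0,0,0),(180,110,90))
print("mount",rect(blob(dark,(60,225,140,310)),16))
kn=blob(r((0,0,0),(180,255,60)),(358,275,385,305)) ;print("knob",cv2.minEnclosingCircle(w(kn,58).astype(np.float32)),"foot",cv2.minAreaRect(kn.astype(np.float32)))
g=lambda x0,y0,x1,y1,k:cv2.resize(im[y0:y1,x0:x1],None,fx=k,fy=k,interpolation=cv2.INTER_CUBIC)
a=g(215,245,295,335,6);b=g(60,225,140,315,4)[:270]
c=np.zeros((540,800,3),np.uint8);c[:540,:480]=a;c[:270,480:]=b[:,:320];d=g(465,230,530,297,4)[:268,:260];c[270:538,480:740]=d
cv2.imwrite("pics/crop1.png",c)
s=cv2.imread("pics/scene0.png");e=np.zeros((600,800,3),np.uint8)
e[:400,:480]=cv2.resize(s[165:231,310:390],(480,400));e[400:,:400]=g(165,85,440,222,1.45)[:200,:400][:200]if 0 else cv2.resize(im[85:222,165:440],(400,200))
e[400:,400:]=cv2.resize(s[120:180,410:530],(400,200));cv2.imwrite("pics/crop2.png",e)
E
```

```text
blue (array([639. , 173.1]), array([164.7,  86.1]), 84.3) small (array([792.5, 138. ]), array([125.7,  66.8]), 77.9)
red (array([ 615.6, -212. ]), array([37.7,  2. ]), -88.4)
yellow (array([ 449.8, -128.5]), array([128.5,  49.7]), 22.0)
mount (array([482.5, 390.1]), array([121.6,  82.5]), 26.9)
knob ((453.1031799316406, -127.43757629394531), 16.03701400756836) foot ((371.0, 289.0), (16.0, 16.0), 90.0)
```

View pics/crop1.png

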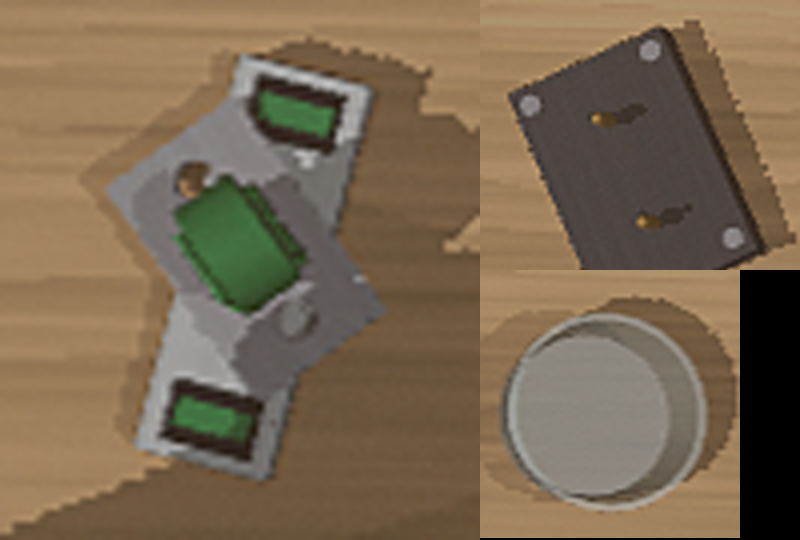

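View pics/crop2.png

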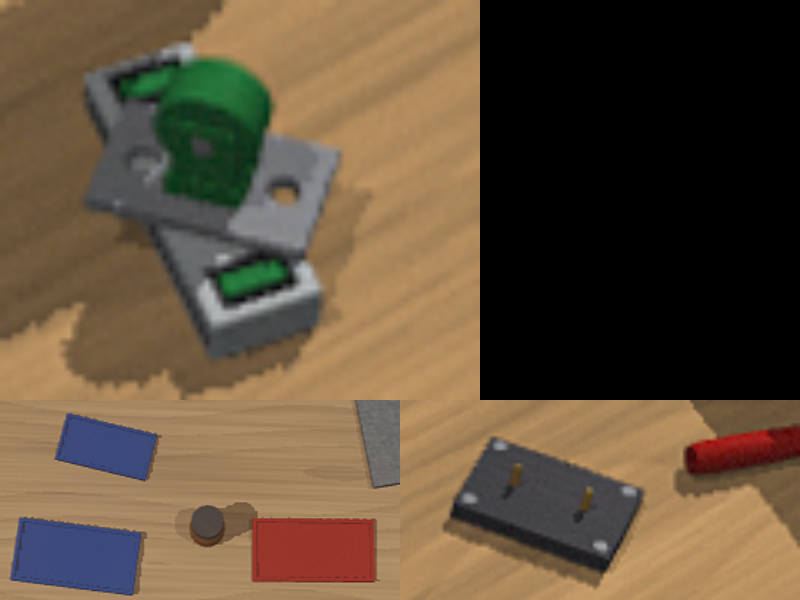

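Crops: the castor plate is turned about 45° to the level, with both of its holes visible. The mount's screws and studs are clear. The true red tray and the larger blue tray (164.7 x 86.1 mm, against 126 x 67 for the small one) are confirmed as the targets.

Run:
```python
from h import *
im=cv2.imread("pics/top0.png");H=cv2.cvtColor(im,cv2.COLOR_BGR2HSV)
S=cv2.imread("pics/scene0.png");HS=cv2.cvtColor(S,cv2.COLOR_BGR2HSV)
f=lambda cx,cy,k,ox,oy,qx=0,qy=0:((cx-qx)/k+ox-.5+.5/k,(cy-qy)/k+oy-.5+.5/k)
ang=lambda a,b:np.degrees(np.arctan2(*(b-a)[::-1]))
# red
m=cv2.inRange(H,(0,170,90),(8,255,255))|cv2.inRange(H,(172,170,90),(180,255,255));m=cv2.morphologyEx(m,cv2.MORPH_CLOSE,np.ones((5,5)))
print("red",rect(blob(m,(325,155,440,220)),8))
# castor
h=w([f(192,180,6,215,245),f(297,318,6,215,245)],28);print("holes",h,np.linalg.norm(h[1]-h[0]),h.mean(0),ang(*h))
c=w([f(*p,6,215,245) for p in((105,187),(383,310),(250,392))],28);print("plate",c,"c",(c[0]+c[1])/2,np.linalg.norm(c[1]-c[0]),np.linalg.norm(c[2]-c[1]),ang(c[2],c[0]))
g=cv2.inRange(H,(45,90,40),(85,255,255));b=blob(g,(242,272,270,300))
print("wheel top",rect(b,75), w([b.mean(0)],75))
gs=cv2.inRange(HS,(45,90,40),(85,255,255));bs=blob(gs,(330,172,360,202))
M=lambda b:np.array(cv2.minAreaRect(b)[0])
print("tri wheel",tri(M(b),M(bs)))
# level
l=w([f(*p,6,215,245) for p in((240,55),(373,92),(270,480),(135,447))],22);print("level",l,l.mean(0),ang(l[3],l[0]),ang(l[2],l[1]),np.linalg.norm(l[1]-l[0]),np.linalg.norm(l[2]-l[1]))
# mount discs
d=w([f(*p,4,60,225,480) for p in((530,105),(651,50),(733,238))],16);print("discs",d,"c",(d[0]+d[2])/2,ang(d[1],d[2]),np.linalg.norm(d[1]-d[0]),np.linalg.norm(d[2]-d[1]))
t=w([f(*p,4,60,225,480) for p in((597,120),(642,222))],33);print("stud tips",t,t.mean(0),ang(*t),np.linalg.norm(t[1]-t[0]))
# scene stud tips crop2: x scale 400/120, tip (517,465),(588,488)
k=10/3;a=[((x-400)/k+410-.35,(y-400)/k+120-.35) for x,y in((517,465),(588,488))];print("scene tips",w(a,33,"scene"),[tri(f(*p,4,60,225,480),q) for p,q in zip(((597,120),(642,222)),a)])
# ramekin rim
r=w([f(*p,4,465,230,480,270) for p in((504,405),(706,410),(605,316),(608,510))],34);print("ram",r,(r[0]+r[1])/2,(r[2]+r[3])/2,"diam",np.linalg.norm(r[0]-r[1]),np.linalg.norm(r[2]-r[3]))
# knob & sander in scene
y=cv2.inRange(HS,(22,150,60),(32,255,255));y=cv2.morphologyEx(y,cv2.MORPH_CLOSE,np.ones((7,7)))
k2=blob(cv2.inRange(HS,(0,0,0),(180,255,60)),(246,220,275,240));print("knob scene head px",k2.min(0),k2.max(0))
print("jar",w([(307,165)],55))
```

```text
red (array([ 656.3, -149.6]), array([164.3,  86.9]), -88.5)
holes [[475.72269267 106.56748113]
 [432.94045467  71.83307125]] 55.1071603163998 [454.33157367  89.20027619] -140.92724939663387
plate [[472.81663068 134.01783502]
 [436.11597127  44.75226883]
 [409.37155158  85.84901742]] c [454.46630098  89.38505192] 96.51569669108589 49.03271080925551 37.206520620146684
wheel top (array([453.8,  87.5]), array([37., 28.]), 35.6) [[452.80946407  86.38807832]]
tri wheel (array([452.25692692,  85.0091247 ,  52.47834869]), [np.float64(4.946973934931657), np.float64(4.946973934931729)])
level [[516.51278823  93.25733312]
 [505.70228926  50.30042409]
 [381.90223716  79.01998415]
 [391.23670609 121.98441506]] [448.83850518  86.14053911] -12.915221278538878 -13.060649887945347 44.29630821086259 127.08763130143251
discs [[513.65244809 443.81575577]
 [541.76540598 387.94028618]
 [452.29944817 343.07416425]] c [482.97594813 393.44496001] -153.36677548331903 62.54923263681517 100.08559588146797
stud tips [[505.78954665 405.17921621]
 [458.16354695 380.86527911]] [481.9765468  393.02224766] -152.954863623272 53.473389496397104
scene tips [[456.59701416 378.67957239]
 [503.20154458 404.6756395 ]] [(array([490.27050269, 369.22896426,  73.47245088]), [np.float64(22.859173887098446), np.float64(22.859173887098464)]), (array([4.73233515e+02, 4.11201503e+02, 6.75275064e-02]), [np.float64(22.408103776336308), np.float64(22.4081037763363)])]
ram [[ 507.52122507 -320.65880918]
 [ 507.60126769 -417.67902808]
 [ 551.65774783 -369.76472184]
 [ 458.68924749 -369.88894381]] [ 507.56124638 -369.16891863] [ 505.17349766 -369.82683282] diam 97.02025191313105 92.96858333292141
knob scene head px [251 226] [266 239]
jar [[685.59266899  -3.04560233]]
```

```bash
cat > plan.py <<'E'
# usage: plan.py x y z psi  -> calls from the tracked commanded pose; psi = world angle of tool y (deg), tool straight down
import sys,os,numpy as np
from rig import read_state
from scipy.spatial.transform import Rotation as Ro
def down(psi): 
    a=np.radians(psi);y=np.array([np.cos(a),np.sin(a),0]);z=np.array([0,0,-1.]);return np.c_[np.cross(y,z),y,z]
s=read_state()
if os.path.exists("cmd.npz"): c=np.load("cmd.npz");p,R=c["p"],c["R"]
else: p=np.array([155.492,553.613,205.493]);R=Ro.from_rotvec(s["ee_rot"]).as_matrix()
print("t",round(s["time_s"],2),"meas-cmd",np.round(s["tool_pos"]-p,2),"deg",np.round(np.degrees(Ro.from_matrix(R.T@Ro.from_rotvec(s["ee_rot"]).as_matrix()).as_rotvec()),2),"F",np.round(s["contact_force"],1),"w",round(s["width"],1),"g",round(s["grasp_force"],1))
if len(sys.argv)>1:
    *T,psi=map(float,sys.argv[1:5]);T=np.array(T);G=down(psi)
    while True:
        d=R.T@(T-p)/250;r=np.degrees(Ro.from_matrix(R.T@G).as_rotvec())/30
        k=max(1,np.abs(d).max(),np.abs(r).max());n=int(np.ceil(k))
        d=np.round(d/n,3);r=np.round(r/n,3)
        print("dp",d.tolist(),"dr",r.tolist(),"min rows",int(np.ceil(max(np.linalg.norm(d)*5,np.linalg.norm(r)*3.5))))
        p=p+R@d*250;R=R@Ro.from_rotvec(np.radians(r*30)).as_matrix()
        if n==1: break
    np.savez("cmd.npz",p=p,R=R)
E
python3 plan.py 454.4 89.3 130 128
```

```text
t 0.1 meas-cmd [-0.21 -0.53 -0.78] deg [0. 0. 0.] F [-0.3 -1.   0.2] w 94.2 g 0.0
dp [-0.827, -0.732, 0.152] dr [-0.001, -0.001, -0.895] min rows 6
dp [-0.203, -0.513, 0.076] dr [-0.001, -0.001, -0.447] min rows 3
dp [-0.079, -0.547, 0.076] dr [-0.001, 0.0, -0.448] min rows 3
```

play_rows:
  dp:
    - [-0.827,-0.732,0.152]
    - [-0.827,-0.732,0.152]
    - [-0.827,-0.732,0.152]
    - [-0.827,-0.732,0.152]
    - [-0.827,-0.732,0.152]
    - [-0.827,-0.732,0.152]
    - [-0.827,-0.732,0.152]
    - [-0.827,-0.732,0.152]
    - [-0.827,-0.732,0.152]
  dr:
    - [-0.001,-0.001,-0.895]
    - [-0.001,-0.001,-0.895]
    - [-0.001,-0.001,-0.895]
    - [-0.001,-0.001,-0.895]
    - [-0.001,-0.001,-0.895]
    - [-0.001,-0.001,-0.895]
    - [-0.001,-0.001,-0.895]
    - [-0.001,-0.001,-0.895]
    - [-0.001,-0.001,-0.895]
  jaw: [0.3,0.3,0.3,0.3,0.3,0.3,0.3,0.3,0.3]

```text
time_s: 1.0
tool_pos: [304.7, 322.4, 167.6]
ee_rot: [-0.306, 3.126, 0.002]
contact_force: [0.2, 0.2, 0.3]
width: 61.3
grasp_force: 0.0
```

play_rows:
  dp:
    - [-0.203,-0.513,0.076]
    - [-0.203,-0.513,0.076]
    - [-0.203,-0.513,0.076]
    - [-0.203,-0.513,0.076]
    - [-0.203,-0.513,0.076]
    - [-0.203,-0.513,0.076]
  dr:
    - [-0.001,-0.001,-0.447]
    - [-0.001,-0.001,-0.447]
    - [-0.001,-0.001,-0.447]
    - [-0.001,-0.001,-0.447]
    - [-0.001,-0.001,-0.447]
    - [-0.001,-0.001,-0.447]
  jaw: [0.3,0.3,0.3,0.3,0.3,0.3]

```text
time_s: 1.6
tool_pos: [379.1, 207.0, 148.6]
ee_rot: [-0.671, 3.068, 0.003]
contact_force: [-0.3, 0.1, 0.4]
width: 61.1
grasp_force: 0.0
```

play_rows:
  dp:
    - [-0.079,-0.547,0.076]
    - [-0.079,-0.547,0.076]
    - [-0.079,-0.547,0.076]
    - [-0.079,-0.547,0.076]
    - [-0.079,-0.547,0.076]
    - [-0.079,-0.547,0.076]
    - [-0.079,-0.547,0.076]
  dr:
    - [-0.001,0,-0.448]
    - [-0.001,0,-0.448]
    - [-0.001,0,-0.448]
    - [-0.001,0,-0.448]
    - [-0.001,0,-0.448]
    - [-0.001,0,-0.448]
    - [-0.001,0,-0.448]
  jaw: [0.3,0.3,0.3,0.3,0.3,0.3,0.3]

```text
time_s: 2.3
tool_pos: [453.7, 91.2, 129.6]
ee_rot: [-1.027, 2.968, 0.003]
contact_force: [-0.3, -0.1, -0.4]
width: 60.9
grasp_force: 0.0
```

```bash
python3 plan.py 454.4 89.3 34 128;  python3 - <<'E'
from h import *
n=read_camera("scene")[:,:,::-1];t=read_camera("top")[:,:,::-1]
c=np.hstack([cv2.resize(n[120:240,290:410],(400,400)),cv2.resize(t[230:350,190:310],(400,400))]);cv2.imwrite("pics/a1.png",c)
E
```

```text
t 2.3 meas-cmd [-0.77  1.93 -0.3 ] deg [-0.07 -0.1  -0.17] F [-0.3 -0.1 -0.4] w 60.9 g 0.0
dp [0.0, 0.0, 0.384] dr [0.0, 0.0, 0.0] min rows 2
```

View pics/a1.png

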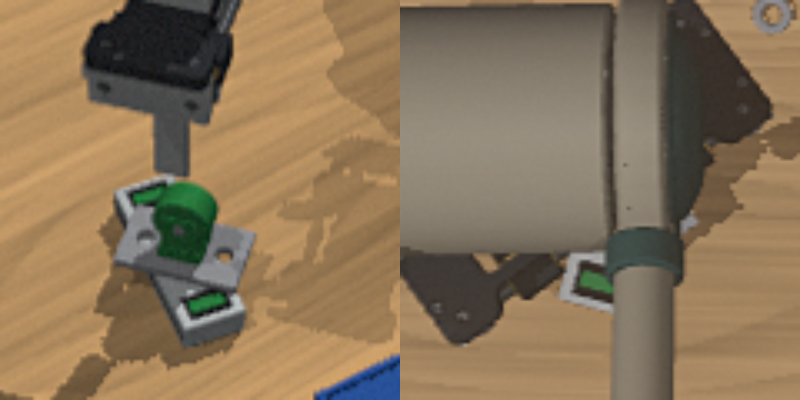

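The scene crop shows the fingers centred over the wheel, with the arm hiding the pile from the top camera. Descending to grip.

play_rows:
  dp:
    - [0,0,0.1]
    - [0,0,0.2]
    - [0,0,0.3]
    - [0,0,0.384]
    - [0,0,0.384]
    - [0,0,0.384]
    - [0,0,0.384]
    - [0,0,0.384]
    - [0,0,0.384]
    - [0,0,0.384]
    - [0,0,0.384]
    - [0,0,0.384]
    - [0,0,0.384]
    - [0,0,0.384]
  dr:
    - [0,0,0]
    - [0,0,0]
    - [0,0,0]
    - [0,0,0]
    - [0,0,0]
    - [0,0,0]
    - [0,0,0]
    - [0,0,0]
    - [0,0,0]
    - [0,0,0]
    - [0,0,0]
    - [0,0,0]
    - [0,0,0]
    - [0,0,0]
  jaw: [0.3,0.3,0.3,0.3,0.3,0.3,-0.5,-0.5,-0.5,-0.5,-0.5,-0.5,-0.5,-0.5]

```text
time_s: 3.8
tool_pos: [455.0, 89.5, 33.8]
ee_rot: [-1.023, 2.968, 0.002]
contact_force: [-1.0, -0.4, 5.1]
width: 29.0
grasp_force: 30.0
```

```bash
python3 plan.py 454.4 89.3 150 128;python3 plan.py 482.5 393 150 116.8
```

```text
t 3.8 meas-cmd [ 0.55  0.22 -0.1 ] deg [-0.01 -0.12 -0.  ] F [-1.  -0.4  5.1] w 29.0 g 30.0
dp [0.0, 0.0, -0.464] dr [0.0, 0.0, 0.0] min rows 3
t 3.8 meas-cmd [   0.55    0.23 -116.1 ] deg [-0.01 -0.12 -0.  ] F [-1.  -0.4  5.1] w 29.0 g 30.0
dp [-0.837, 0.888, -0.0] dr [0.0, 0.0, 0.374] min rows 7
```

play_rows:
  dp:
    - [0,0,-0.1]
    - [0,0,-0.3]
    - [0,0,-0.464]
    - [0,0,-0.464]
    - [0,0,-0.464]
    - [0,0,-0.464]
  dr:
    - [0,0,0]
    - [0,0,0]
    - [0,0,0]
    - [0,0,0]
    - [0,0,0]
    - [0,0,0]
  jaw: [-0.6,-0.6,-0.6,-0.6,-0.6,-0.6]

```text
time_s: 4.4
tool_pos: [452.9, 89.3, 147.7]
ee_rot: [1.022, -2.968, -0.004]
contact_force: [0.1, 0.1, -2.4]
width: 28.9
grasp_force: 30.0
```

play_rows:
  dp:
    - [-0.15,0.16,0]
    - [-0.3,0.32,0]
    - [-0.45,0.48,0]
    - [-0.6,0.64,0]
    - [-0.73,0.78,0]
    - [-0.837,0.888,0]
    - [-0.837,0.888,0]
    - [-0.837,0.888,0]
    - [-0.837,0.888,0]
    - [-0.837,0.888,0]
    - [-0.837,0.888,0]
  dr:
    - [0,0,0.06]
    - [0,0,0.12]
    - [0,0,0.2]
    - [0,0,0.28]
    - [0,0,0.34]
    - [0,0,0.374]
    - [0,0,0.374]
    - [0,0,0.374]
    - [0,0,0.374]
    - [0,0,0.374]
    - [0,0,0.374]
  jaw: [-0.6,-0.6,-0.6,-0.6,-0.6,-0.6,-0.6,-0.6,-0.6,-0.6,-0.6]

```text
time_s: 5.5
tool_pos: [482.7, 391.6, 149.9]
ee_rot: [-0.725, 3.056, 0.002]
contact_force: [-0.4, -0.4, -1.8]
width: 29.2
grasp_force: 30.0
```

```bash
python3 plan.py 482.5 393 60 116.8
```

```text
t 5.5 meas-cmd [ 0.05 -1.47  0.  ] deg [-0.05 -0.05  0.1 ] F [-0.4 -0.4 -1.8] w 29.2 g 30.0
dp [0.001, 0.0, 0.36] dr [0.0, -0.0, -0.0] min rows 2
```

play_rows:
  dp:
    - [0,0,0.1]
    - [0,0,0.2]
    - [0,0,0.3]
    - [0,0,0.36]
    - [0,0,0.36]
    - [0,0,0.36]
    - [0,0,0.36]
  dr:
    - [0,0,0]
    - [0,0,0]
    - [0,0,0]
    - [0,0,0]
    - [0,0,0]
    - [0,0,0]
    - [0,0,0]
  jaw: [-0.6,-0.6,-0.6,-0.6,-0.6,-0.6,-0.6]

```text
time_s: 6.2
tool_pos: [483.7, 393.5, 61.4]
ee_rot: [-0.726, 3.053, 0.004]
contact_force: [1.3, 0.1, -2.5]
width: 28.8
grasp_force: 30.0
```

```bash
python3 plan.py;  python3 - <<'E'
from h import *
n=read_camera("scene")[:,:,::-1];t=read_camera("top")[:,:,::-1];cv2.imwrite("pics/s2.png",n);cv2.imwrite("pics/t2.png",t)
c=np.hstack([cv2.resize(n[85:185,400:500],(500,500),interpolation=cv2.INTER_CUBIC),cv2.resize(t[210:330,40:160],(300,300))[:,:].repeat(1,0) if 0 else cv2.copyMakeBorder(cv2.resize(t[210:330,40:160],(300,300)),0,200,0,0,0)])
cv2.imwrite("pics/a2.png",c)
E
```

```text
t 6.2 meas-cmd [1.32 0.55 1.42] deg [-0.08 -0.22  0.03] F [ 1.3  0.1 -2.5] w 28.8 g 30.0
```

View pics/a2.png

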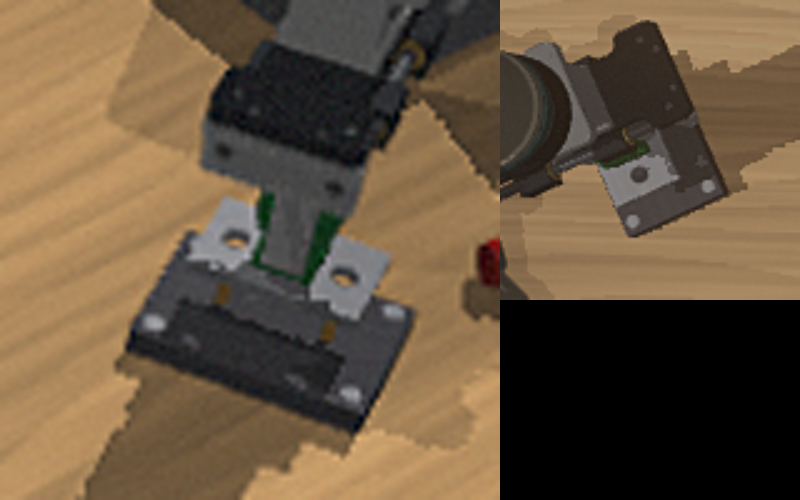

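Scene crop: holes at (447.2,132.6) and (469.2,140.2), stud bases at (444.4,145.0) and (465.4,152.6). The top view shows one hole at (96,280).

Run:
```python
from h import *
f=lambda x,y:(x/5+400-.4,y/5+85-.4)
h=w([f(236,238),f(346,276)],54,"scene");print("holes",h,h.mean(0),np.linalg.norm(h[1]-h[0]),np.degrees(np.arctan2(*(h[0]-h[1])[::-1])))
b=w([f(222,300),f(327,338)],16,"scene");print("studs",b,b.mean(0),np.linalg.norm(b[1]-b[0]),np.degrees(np.arctan2(*(b[0]-b[1])[::-1])))
print("top hole",w([(140/2.5+40-.3,175/2.5+210-.3)],54))
# tops of brass at start in scene & top by mask, mount corners
for nm,box in(("scene",(425,130,485,172)),("top",(66,230,132,306))):
    im=cv2.imread(f"pics/{nm}0.png");H=cv2.cvtColor(im,cv2.COLOR_BGR2HSV)
    x0,y0,x1,y1=box;m=np.zeros(H.shape[:2],np.uint8);m[y0+8:y1-8,x0+8:x1-8]=cv2.inRange(H,(8,110,70),(30,255,255))[y0+8:y1-8,x0+8:x1-8]
    n,L,st,c=cv2.connectedComponentsWithStats(m)
    for i in range(1,n):
        if 3<st[i][4]<60: print(nm,st[i],c[i],[w([c[i]],z,nm)[0].round(1) for z in (16,25,34)])
im=cv2.imread("pics/scene0.png");H=cv2.cvtColor(im,cv2.COLOR_BGR2HSV)
print(proj([[482.5+27*.8926,393+27*.4509,z] for z in(16,34)]+[[482.5-27*.8926,393-27*.4509,z] for z in(16,34)],"scene"))
```

```text
holes [[456.13853048 380.92405365]
 [504.91849188 406.06438247]] [480.52851118 393.49421806] 54.87732470778479 -152.7342226815226
studs [[458.08074312 378.71139626]
 [506.3649702  402.91932615]] [482.22285666 390.81536121] 54.01287304884018 -153.3725028852193
top hole [[457.87044212 381.77218588]]
scene [443 139   3   7  13] [444.23076923 142.07692308] [array([451.9, 385.1]), array([458. , 377.6]), array([464., 370.])]
scene [464 146   4   7  17] [465.64705882 149.41176471] [array([500.4, 410.8]), array([505.9, 403. ]), array([511.4, 395.2])]
scene [433 158  14   6  43] [437.65116279 161.55813953] [array([491.6, 328. ]), array([497.2, 321.1]), array([502.8, 314.2])]
top [ 79 239   8   4  12] [ 81.75       240.16666667] [array([534.8, 426.9]), array([533.8, 423.5]), array([532.8, 420.1])]
top [ 88 253   6   4  20] [ 90.45 254.35] [array([507.8, 408.5]), array([507.1, 405.2]), array([506.3, 401.9])]
top [ 75 272   4   5   8] [ 76.25  273.875] [array([469.7, 432.8]), array([469.2, 429.3]), array([468.8, 425.9])]
top [ 75 278   5   2   5] [ 77.  278.8] [array([460.3, 430.7]), array([459.9, 427.3]), array([459.6, 423.8])]
top [ 99 279   7   3  18] [101.83333333 280.05555556] [array([459.1, 383.5]), array([458.7, 380.4]), array([458.3, 377.3])]
top [ 75 283  13  15  45] [ 81.71111111 289.73333333] [array([439.7, 420.3]), array([439.5, 417. ]), array([439.3, 413.6])]
top [120 292   4   5  11] [121.18181818 293.81818182] [array([433.8, 345.1]), array([433.6, 342.4]), array([433.4, 339.6])]
top [113 294   6   3   8] [116.    295.375] [array([430.6, 354.8]), array([430.4, 351.9]), array([430.3, 349.1])]
[[465.74768566 151.87264888]
 [467.28090748 146.49698336]
 [444.73273118 144.32360363]
 [445.98751223 138.91933004]]
```

Both views agree that the castor needs a shift of about (+0.8, −1.3) mm.

```bash
python3 plan.py 483.3 391.7 36 116.8;python3 plan.py 483.3 391.7 27.5 116.8
```

```text
t 6.3 meas-cmd [1.19 0.69 1.39] deg [-0.08 -0.22  0.01] F [ 0.2  0.4 -1.3] w 28.9 g 30.0
dp [-0.001, -0.006, 0.096] dr [0.0, -0.0, -0.0] min rows 1
t 6.3 meas-cmd [ 0.29  1.91 25.39] deg [-0.08 -0.22  0.01] F [ 0.2  0.4 -1.3] w 28.9 g 30.0
dp [-0.0, -0.0, 0.034] dr [0.0, -0.0, -0.0] min rows 1
```

play_rows:
  dp:
    - [-0.001,-0.006,0]
    - [-0.001,-0.006,0.02]
    - [-0.001,-0.006,0.04]
    - [-0.001,-0.006,0.06]
    - [-0.001,-0.006,0.08]
    - [-0.001,-0.006,0.096]
    - [-0.001,-0.006,0.096]
    - [-0.001,-0.006,0.096]
  dr:
    - [0,0,0]
    - [0,0,0]
    - [0,0,0]
    - [0,0,0]
    - [0,0,0]
    - [0,0,0]
    - [0,0,0]
    - [0,0,0]
  jaw: [-0.6,-0.6,-0.6,-0.6,-0.6,-0.6,-0.6,-0.6]

```text
time_s: 7.1
tool_pos: [483.6, 392.1, 35.7]
ee_rot: [-0.728, 3.055, 0.002]
contact_force: [-0.6, 0.3, -2.2]
width: 28.7
grasp_force: 30.0
```

play_rows:
  dp:
    - [0,0,0.01]
    - [0,0,0.02]
    - [0,0,0.028]
    - [0,0,0.034]
    - [0,0,0.034]
    - [0,0,0.034]
  dr:
    - [0,0,0]
    - [0,0,0]
    - [0,0,0]
    - [0,0,0]
    - [0,0,0]
    - [0,0,0]
  jaw: [-0.6,-0.6,-0.6,-0.6,-0.6,-0.6]

```text
time_s: 7.7
tool_pos: [483.6, 392.1, 27.9]
ee_rot: [-0.728, 3.055, 0.002]
contact_force: [-2.0, -1.2, 1.9]
width: 28.9
grasp_force: 30.0
```

```bash
python3 plan.py 483.3 391.7 140 116.8; python3 plan.py 448.5 86.2 100 77;python3 plan.py 448.5 86.2 6 77
```

```text
t 7.7 meas-cmd [0.32 0.41 0.46] deg [-0.06 -0.09 -0.01] F [-2.  -1.2  1.9] w 28.9 g 30.0
dp [0.0, -0.0, -0.45] dr [0.0, -0.0, -0.0] min rows 3
t 7.7 meas-cmd [   0.31    0.42 -112.04] deg [-0.06 -0.09 -0.01] F [-2.  -1.2  1.9] w 28.9 g 30.0
dp [0.338, -0.514, 0.08] dr [0.0, -0.0, 0.663] min rows 4
dp [0.142, -0.598, 0.08] dr [0.0, -0.0, 0.663] min rows 4
t 7.7 meas-cmd [ 35.11 305.89 -72.02] deg [ -0.09  -0.06 -39.79] F [-2.  -1.2  1.9] w 28.9 g 30.0
dp [-0.0, -0.0, 0.376] dr [0.0, -0.0, 0.0] min rows 2
```

play_rows:
  dp:
    - [0,0,0]
    - [0,0,0]
    - [0,0,0]
    - [0,0,0]
    - [0,0,-0.1]
    - [0,0,-0.25]
    - [0,0,-0.45]
    - [0,0,-0.45]
    - [0,0,-0.45]
    - [0,0,-0.45]
  dr:
    - [0,0,0]
    - [0,0,0]
    - [0,0,0]
    - [0,0,0]
    - [0,0,0]
    - [0,0,0]
    - [0,0,0]
    - [0,0,0]
    - [0,0,0]
    - [0,0,0]
  jaw: [0.3,0.3,0.3,0.3,0.3,0.3,0.4,0.6,0.6,0.6]

```text
time_s: 8.7
tool_pos: [482.7, 391.3, 138.6]
ee_rot: [0.728, -3.055, -0.001]
contact_force: [0.5, -0.2, -0.2]
width: 74.9
grasp_force: 0.0
```

Run:
```python
from h import *
n=read_camera("scene")[:,:,::-1];t=read_camera("top")[:,:,::-1];cv2.imwrite("pics/s3.png",n);cv2.imwrite("pics/t3.png",t)
z=lambda i,x,y,s,d:cv2.resize(i[y:y+s,x:x+s],(d,d),interpolation=cv2.INTER_CUBIC)
cv2.imwrite("pics/a3.png",np.hstack([z(n,410,105,80,400),z(t,210,240,90,400)]))
```

```text
(no output)
```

View pics/a3.png

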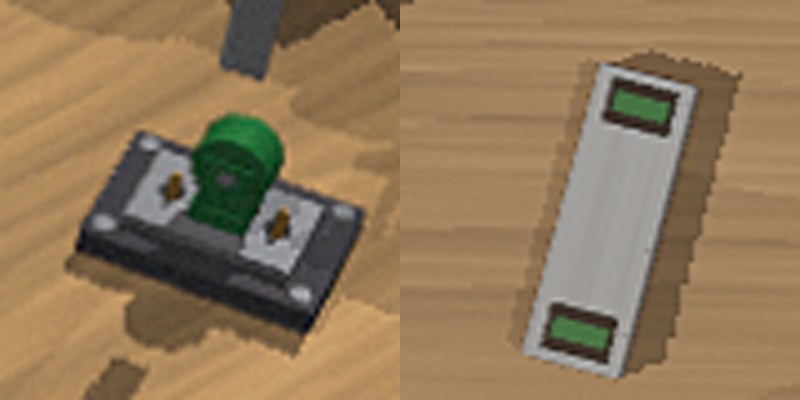

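The castor sits flat with both studs through its holes. The level's corners are unchanged, with its centre at top pixel (257.4,289.7).

play_rows:
  dp:
    - [0.338,-0.514,0.08]
    - [0.338,-0.514,0.08]
    - [0.338,-0.514,0.08]
    - [0.338,-0.514,0.08]
    - [0.338,-0.514,0.08]
    - [0.338,-0.514,0.08]
  dr:
    - [0,0,0.663]
    - [0,0,0.663]
    - [0,0,0.663]
    - [0,0,0.663]
    - [0,0,0.663]
    - [0,0,0.663]
  jaw: [0.6,0.6,0.6,0.6,0.6,0.6]

```text
time_s: 9.4
tool_pos: [466.6, 240.1, 119.4]
ee_rot: [-0.189, 3.135, 0.004]
contact_force: [0.8, -0.2, 0.2]
width: 74.9
grasp_force: 0.0
```

play_rows:
  dp:
    - [0.142,-0.598,0.08]
    - [0.142,-0.598,0.08]
    - [0.142,-0.598,0.08]
    - [0.142,-0.598,0.08]
    - [0.142,-0.598,0.08]
    - [0.142,-0.598,0.08]
    - [0.142,-0.598,0.08]
    - [0.142,-0.598,0.08]
  dr:
    - [0,0,0.663]
    - [0,0,0.663]
    - [0,0,0.663]
    - [0,0,0.663]
    - [0,0,0.663]
    - [0,0,0.663]
    - [0,0,0.663]
    - [0,0,0.663]
  jaw: [0.6,0.6,0.6,0.6,0.6,0.6,0.6,0.6]

```text
time_s: 10.2
tool_pos: [449.2, 88.0, 99.5]
ee_rot: [0.351, 3.121, 0.003]
contact_force: [0.6, 0.2, -0.2]
width: 75.0
grasp_force: 0.0
```

play_rows:
  dp:
    - [0,0,0.1]
    - [0,0,0.2]
    - [0,0,0.3]
    - [0,0,0.35]
    - [0,0,0.376]
    - [0,0,0.376]
    - [0,0,0.376]
    - [0,0,0.376]
    - [0,0,0.376]
    - [0,0,0.376]
    - [0,0,0.376]
    - [0,0,0.376]
    - [0,0,0.376]
    - [0,0,0.376]
  dr:
    - [0,0,0]
    - [0,0,0]
    - [0,0,0]
    - [0,0,0]
    - [0,0,0]
    - [0,0,0]
    - [0,0,0]
    - [0,0,0]
    - [0,0,0]
    - [0,0,0]
    - [0,0,0]
    - [0,0,0]
    - [0,0,0]
    - [0,0,0]
  jaw: [0.6,0.6,0.6,0.6,0.6,0.6,0.6,-0.2,-0.2,-0.2,-0.2,-0.2,-0.2,-0.2]

```text
time_s: 11.6
tool_pos: [449.0, 86.6, 5.6]
ee_rot: [0.355, 3.121, 0.003]
contact_force: [-0.8, -0.5, 4.3]
width: 43.4
grasp_force: 30.0
```

```bash
python3 plan.py 448.5 86.2 80 77; python3 plan.py 640 173.3 80 -5.7;python3 plan.py 640 173.3 10 -5.7
```

```text
t 11.6 meas-cmd [ 0.5   0.35 -0.3 ] deg [-0.09 -0.04 -0.  ] F [-0.8 -0.5  4.3] w 43.4 g 30.0
dp [-0.0, -0.0, -0.296] dr [0.0, -0.0, 0.0] min rows 2
t 11.6 meas-cmd [  0.5    0.35 -74.3 ] deg [-0.09 -0.04 -0.  ] F [-0.8 -0.5  4.3] w 43.4 g 30.0
dp [-0.223, 0.171, -0.0] dr [0.0, -0.0, 0.919] min rows 4
dp [-0.118, 0.254, -0.0] dr [-0.0, -0.0, 0.919] min rows 4
dp [0.012, 0.28, -0.0] dr [-0.0, -0.0, 0.919] min rows 4
t 11.6 meas-cmd [-190.99  -86.69  -74.29] deg [-1.000e-01  4.000e-02 -8.271e+01] F [-0.8 -0.5  4.3] w 43.4 g 30.0
dp [0.0, 0.0, 0.28] dr [-0.0, -0.0, -0.0] min rows 2
```

play_rows:
  dp:
    - [0,0,-0.08]
    - [0,0,-0.18]
    - [0,0,-0.296]
    - [0,0,-0.296]
    - [0,0,-0.296]
    - [0,0,-0.296]
  dr:
    - [0,0,0]
    - [0,0,0]
    - [0,0,0]
    - [0,0,0]
    - [0,0,0]
    - [0,0,0]
  jaw: [-0.2,-0.2,-0.2,-0.2,-0.2,-0.2]

```text
time_s: 12.2
tool_pos: [447.4, 86.5, 77.9]
ee_rot: [-0.355, -3.119, -0.002]
contact_force: [0.2, -0.8, -1.4]
width: 43.7
grasp_force: 30.0
```

play_rows:
  dp:
    - [-0.05,0.04,0]
    - [-0.1,0.08,0]
    - [-0.15,0.12,0]
    - [-0.223,0.171,0]
    - [-0.223,0.171,0]
    - [-0.223,0.171,0]
  dr:
    - [0,0,0.2]
    - [0,0,0.4]
    - [0,0,0.6]
    - [0,0,0.8]
    - [0,0,0.919]
    - [0,0,0.919]
  jaw: [-0.2,-0.2,-0.2,-0.2,-0.2,-0.2]

```text
time_s: 12.8
tool_pos: [511.9, 115.8, 77.4]
ee_rot: [-1.087, -2.944, -0.0]
contact_force: [-1.0, -0.2, -2.5]
width: 43.5
grasp_force: 30.0
```

play_rows:
  dp:
    - [-0.03,0.06,0]
    - [-0.06,0.12,0]
    - [-0.09,0.18,0]
    - [-0.118,0.254,0]
    - [-0.118,0.254,0]
    - [-0.118,0.254,0]
  dr:
    - [0,0,0.2]
    - [0,0,0.4]
    - [0,0,0.6]
    - [0,0,0.8]
    - [0,0,0.919]
    - [0,0,0.919]
  jaw: [-0.2,-0.2,-0.2,-0.2,-0.2,-0.2]

```text
time_s: 13.4
tool_pos: [575.3, 144.6, 78.0]
ee_rot: [-1.756, -2.602, 0.001]
contact_force: [-1.2, -0.7, -1.8]
width: 43.6
grasp_force: 30.0
```

play_rows:
  dp:
    - [0,0.07,0]
    - [0,0.14,0]
    - [0.01,0.21,0]
    - [0.012,0.28,0]
    - [0.012,0.28,0]
    - [0.012,0.28,0]
    - [0.012,0.28,0]
    - [0.012,0.28,0]
  dr:
    - [0,0,0.2]
    - [0,0,0.4]
    - [0,0,0.6]
    - [0,0,0.8]
    - [0,0,0.919]
    - [0,0,0.919]
    - [0,0,0.919]
    - [0,0,0.919]
  jaw: [-0.2,-0.2,-0.2,-0.2,-0.2,-0.2,-0.2,-0.2]

```text
time_s: 14.2
tool_pos: [639.4, 173.3, 79.3]
ee_rot: [-2.327, -2.109, -0.001]
contact_force: [-0.4, 0.3, -2.3]
width: 44.1
grasp_force: 30.0
```

play_rows:
  dp:
    - [0,0,0.06]
    - [0,0,0.12]
    - [0,0,0.18]
    - [0,0,0.22]
    - [0,0,0.25]
    - [0,0,0.27]
    - [0,0,0.28]
    - [0,0,0.28]
    - [0,0,0.28]
  dr:
    - [0,0,0]
    - [0,0,0]
    - [0,0,0]
    - [0,0,0]
    - [0,0,0]
    - [0,0,0]
    - [0,0,0]
    - [0,0,0]
    - [0,0,0]
  jaw: [-0.2,-0.2,-0.2,-0.2,-0.2,-0.2,-0.2,-0.2,-0.2]

```text
time_s: 15.1
tool_pos: [640.4, 173.7, 10.7]
ee_rot: [-2.329, -2.108, -0.003]
contact_force: [-2.3, -0.6, 4.4]
width: 43.6
grasp_force: 30.0
```

```bash
python3 plan.py 640 173.3 150 -5.7;python3 - <<'E'
from h import *
n=read_camera("scene")[:,:,::-1]
cv2.imwrite("pics/a4.png",cv2.resize(n[170:290,350:500],(600,480),interpolation=cv2.INTER_CUBIC))
E
```

```text
t 15.1 meas-cmd [0.46 0.44 0.73] deg [-0.06  0.1  -0.02] F [-2.3 -0.6  4.4] w 43.6 g 30.0
dp [0.0, 0.0, -0.56] dr [-0.0, -0.0, -0.0] min rows 3
```

View pics/a4.png

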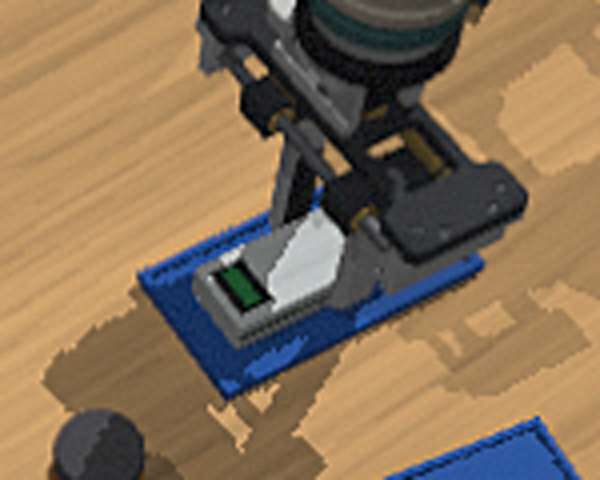

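The level lies inside the blue tray, clear of the rim. Releasing it and going to the knob.

play_rows:
  dp:
    - [0,0,0]
    - [0,0,0]
    - [0,0,0]
    - [0,0,0]
    - [0,0,-0.1]
    - [0,0,-0.25]
    - [0,0,-0.4]
    - [0,0,-0.56]
    - [0,0,-0.56]
    - [0,0,-0.56]
    - [0,0,-0.56]
  dr:
    - [0,0,0]
    - [0,0,0]
    - [0,0,0]
    - [0,0,0]
    - [0,0,0]
    - [0,0,0]
    - [0,0,0]
    - [0,0,0]
    - [0,0,0]
    - [0,0,0]
    - [0,0,0]
  jaw: [0.3,0.3,0.3,0.3,0.3,0.3,0.3,0.3,0.3,0.3,0.3]

```text
time_s: 16.25
tool_pos: [639.2, 173.3, 148.1]
ee_rot: [-2.327, -2.107, 0.001]
contact_force: [-0.1, -0.1, -0.8]
width: 61.2
grasp_force: 0.0
```

```bash
python3 plan.py 453.1 -127.4 110 -5.7;python3 plan.py 453.1 -127.4 36 -5.7
python3 - <<'E'
from h import *
t=read_camera("top");n=read_camera("scene");H=cv2.cvtColor(t,cv2.COLOR_RGB2HSV)
cv2.imwrite("pics/t5.png",t[:,:,::-1]);cv2.imwrite("pics/s5.png",n[:,:,::-1])
kn=blob(cv2.inRange(H,(0,0,0),(180,255,60)),(358,275,385,305)); print(rect(kn,58),cv2.minEnclosingCircle(w(kn,58).astype(np.float32)))
HS=cv2.cvtColor(n,cv2.COLOR_RGB2HSV);k2=blob(cv2.inRange(HS,(0,0,0),(180,255,60)),(246,220,275,250))
print(k2.min(0),k2.max(0)); print(proj([[453.1,-127.4,z] for z in(60,58,45)],"scene"))
print("ram proj",proj([[506.4+48*np.cos(a),-369.5+48*np.sin(a),34] for a in np.arange(0,6.28,np.pi/4)],"scene").round(1).tolist())
E
```

```text
t 16.25 meas-cmd [-0.75  0.06 -1.8 ] deg [ 0.12  0.06 -0.  ] F [-0.1 -0.1 -0.8] w 61.2 g 0.0
dp [-0.635, -0.312, 0.08] dr [-0.0, -0.0, -0.0] min rows 4
dp [-0.636, -0.312, 0.08] dr [-0.0, -0.0, -0.0] min rows 4
t 16.25 meas-cmd [186.04 300.74  38.21] deg [ 0.12  0.06 -0.  ] F [-0.1 -0.1 -0.8] w 61.2 g 0.0
dp [-0.0, -0.0, 0.296] dr [-0.0, -0.0, -0.0] min rows 2
(array([ 449.7, -131.3]), array([29.3, 19.2]), -41.4) ((452.58563232421875, -127.95911407470703), 15.216400146484375)
[251 226] [266 246]
[[258.88632782 230.31638091]
 [259.02644185 230.88900772]
 [259.92631765 234.56502395]]
ram proj [[173.9, 337.4], [187.3, 322.0], [186.4, 304.7], [172.5, 295.5], [153.5, 299.0], [140.0, 313.5], [139.9, 331.1], [153.9, 341.3]]
```

play_rows:
  dp:
    - [-0.635,-0.312,0.08]
    - [-0.635,-0.312,0.08]
    - [-0.635,-0.312,0.08]
    - [-0.635,-0.312,0.08]
    - [-0.635,-0.312,0.08]
    - [-0.635,-0.312,0.08]
  dr:
    - [0,0,0]
    - [0,0,0]
    - [0,0,0]
    - [0,0,0]
    - [0,0,0]
    - [0,0,0]
  jaw: [0.3,0.3,0.3,0.3,0.3,0.3]

```text
time_s: 16.95
tool_pos: [546.8, 23.3, 128.7]
ee_rot: [-2.329, -2.105, -0.003]
contact_force: [-0.4, 0.9, 0.8]
width: 61.1
grasp_force: 0.0
```

play_rows:
  dp:
    - [-0.636,-0.312,0.08]
    - [-0.636,-0.312,0.08]
    - [-0.636,-0.312,0.08]
    - [-0.636,-0.312,0.08]
    - [-0.636,-0.312,0.08]
    - [-0.636,-0.312,0.08]
    - [-0.636,-0.312,0.08]
    - [-0.636,-0.312,0.08]
  dr:
    - [0,0,0]
    - [0,0,0]
    - [0,0,0]
    - [0,0,0]
    - [0,0,0]
    - [0,0,0]
    - [0,0,0]
    - [0,0,0]
  jaw: [0.3,0.3,0.3,0.3,0.3,0.3,0.3,0.3]

```text
time_s: 17.75
tool_pos: [454.7, -126.0, 109.1]
ee_rot: [-2.326, -2.11, -0.004]
contact_force: [-1.0, -0.8, 0.2]
width: 61.1
grasp_force: 0.0
```

play_rows:
  dp:
    - [0,0,0.08]
    - [0,0,0.16]
    - [0,0,0.23]
    - [0,0,0.28]
    - [0,0,0.296]
    - [0,0,0.296]
    - [0,0,0.296]
    - [0,0,0.296]
    - [0,0,0.296]
    - [0,0,0.296]
    - [0,0,0.296]
    - [0,0,0.296]
    - [0,0,0.296]
    - [0,0,0.296]
  dr:
    - [0,0,0]
    - [0,0,0]
    - [0,0,0]
    - [0,0,0]
    - [0,0,0]
    - [0,0,0]
    - [0,0,0]
    - [0,0,0]
    - [0,0,0]
    - [0,0,0]
    - [0,0,0]
    - [0,0,0]
    - [0,0,0]
    - [0,0,0]
  jaw: [0.3,0.3,0.3,0.3,0.3,0.3,0.3,-0.5,-0.5,-0.5,-0.5,-0.5,-0.5,-0.5]

```text
time_s: 19.15
tool_pos: [453.7, -127.1, 35.2]
ee_rot: [-2.329, -2.108, -0.003]
contact_force: [-0.2, -0.7, 2.5]
width: 30.7
grasp_force: 30.0
```

```bash
python3 plan.py 453.1 -127.4 110 -5.7; python3 plan.py 506.4 -369.5 110 -5.7;python3 plan.py 506.4 -369.5 19 -5.7
```

```text
t 19.15 meas-cmd [ 0.49  0.31 -0.66] deg [-0.05  0.09  0.  ] F [-0.2 -0.7  2.5] w 30.7 g 30.0
dp [0.0, -0.0, -0.296] dr [-0.0, -0.0, -0.0] min rows 2
t 19.15 meas-cmd [  0.49   0.31 -74.66] deg [-0.05  0.09  0.  ] F [-0.2 -0.7  2.5] w 30.7 g 30.0
dp [-0.942, 0.308, -0.0] dr [-0.0, -0.0, -0.0] min rows 5
t 19.15 meas-cmd [-52.74 242.29 -74.64] deg [-0.05  0.09  0.  ] F [-0.2 -0.7  2.5] w 30.7 g 30.0
dp [-0.0, 0.0, 0.364] dr [-0.0, -0.0, -0.0] min rows 2
```

play_rows:
  dp:
    - [0,0,-0.06]
    - [0,0,-0.14]
    - [0,0,-0.22]
    - [0,0,-0.296]
    - [0,0,-0.296]
    - [0,0,-0.296]
    - [0,0,-0.296]
  dr:
    - [0,0,0]
    - [0,0,0]
    - [0,0,0]
    - [0,0,0]
    - [0,0,0]
    - [0,0,0]
    - [0,0,0]
  jaw: [-0.5,-0.5,-0.5,-0.5,-0.5,-0.5,-0.5]

```text
time_s: 19.85
tool_pos: [452.6, -126.7, 107.8]
ee_rot: [-2.327, -2.106, -0.001]
contact_force: [0.2, 0.5, -1.0]
width: 30.8
grasp_force: 30.0
```

play_rows:
  dp:
    - [-0.1,0.033,0]
    - [-0.23,0.075,0]
    - [-0.37,0.12,0]
    - [-0.51,0.167,0]
    - [-0.65,0.212,0]
    - [-0.78,0.255,0]
    - [-0.88,0.288,0]
    - [-0.942,0.308,0]
    - [-0.942,0.308,0]
    - [-0.942,0.308,0]
    - [-0.942,0.308,0]
    - [-0.942,0.308,0]
  dr:
    - [0,0,0]
    - [0,0,0]
    - [0,0,0]
    - [0,0,0]
    - [0,0,0]
    - [0,0,0]
    - [0,0,0]
    - [0,0,0]
    - [0,0,0]
    - [0,0,0]
    - [0,0,0]
    - [0,0,0]
  jaw: [-0.5,-0.5,-0.5,-0.5,-0.5,-0.5,-0.5,-0.5,-0.5,-0.5,-0.5,-0.5]

```text
time_s: 21.05
tool_pos: [506.5, -367.6, 108.8]
ee_rot: [-2.327, -2.109, -0.003]
contact_force: [0.3, 0.9, 0.0]
width: 30.9
grasp_force: 30.0
```

play_rows:
  dp:
    - [0,0,0.06]
    - [0,0,0.12]
    - [0,0,0.16]
    - [0,0,0.2]
    - [0,0,0.2]
    - [0,0,0.2]
  dr:
    - [0,0,0]
    - [0,0,0]
    - [0,0,0]
    - [0,0,0]
    - [0,0,0]
    - [0,0,0]
  jaw: [-0.5,-0.5,-0.5,-0.5,-0.5,-0.5]

```text
time_s: 21.65
tool_pos: [506.9, -368.9, 58.8]
ee_rot: [-2.328, -2.108, -0.003]
contact_force: [1.3, -0.2, -0.4]
width: 30.8
grasp_force: 30.0
```

Run:
```python
from h import *
n=read_camera("scene")[:,:,::-1];t=read_camera("top")[:,:,::-1]
z=lambda i,x,y,s,d:cv2.resize(i[y:y+s,x:x+s],(d,d),interpolation=cv2.INTER_CUBIC)
cv2.imwrite("pics/a5.png",np.hstack([z(n,110,255,100,400),z(t,450,220,90,400)]))
s=read_state();print(s["tool_pos"],s["contact_force"])
```

```text
[ 507.23131409 -369.36521844   59.28825103] [ 0.17318002 -0.11248783 -0.18193242]
```

View pics/a5.png

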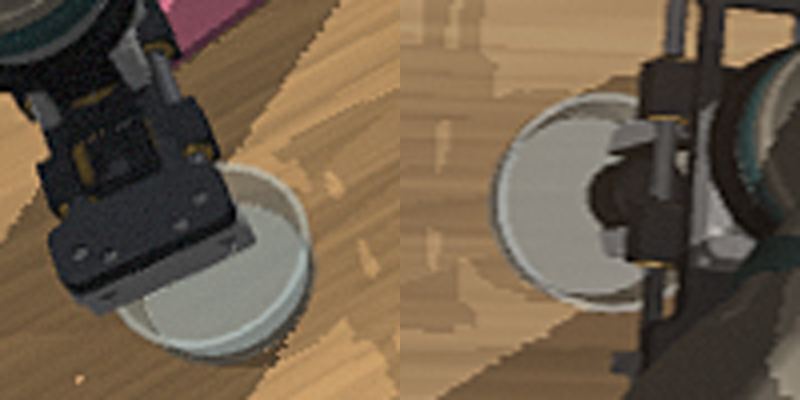

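The knob is held over the ramekin's middle, with its foot at about z = 46. Lowering gently.

play_rows:
  dp:
    - [0,0,0.03]
    - [0,0,0.06]
    - [0,0,0.09]
    - [0,0,0.11]
    - [0,0,0.13]
    - [0,0,0.14]
    - [0,0,0.15]
    - [0,0,0.156]
    - [0,0,0.162]
    - [0,0,0.164]
    - [0,0,0.164]
    - [0,0,0.164]
  dr:
    - [0,0,0]
    - [0,0,0]
    - [0,0,0]
    - [0,0,0]
    - [0,0,0]
    - [0,0,0]
    - [0,0,0]
    - [0,0,0]
    - [0,0,0]
    - [0,0,0]
    - [0,0,0]
    - [0,0,0]
  jaw: [-0.5,-0.5,-0.5,-0.5,-0.5,-0.5,-0.5,-0.5,-0.5,-0.5,-0.5,-0.5]

```text
time_s: 22.95
tool_pos: [507.0, -369.1, 18.2]
ee_rot: [-2.329, -2.108, -0.003]
contact_force: [-0.3, 0.4, 4.9]
width: 30.8
grasp_force: 30.0
```

play_rows:
  dp:
    - [0,0,0]
    - [0,0,0]
    - [0,0,0]
    - [0,0,0]
    - [0,0,-0.02]
    - [0,0,-0.06]
    - [0,0,-0.14]
    - [0,0,-0.25]
    - [0,0,-0.404]
    - [0,0,-0.404]
    - [0,0,-0.404]
    - [0,0,-0.404]
  dr:
    - [0,0,0]
    - [0,0,0]
    - [0,0,0]
    - [0,0,0]
    - [0,0,0]
    - [0,0,0]
    - [0,0,0]
    - [0,0,0]
    - [0,0,0]
    - [0,0,0]
    - [0,0,0]
    - [0,0,0]
  jaw: [-0.1,-0.1,-0.05,-0.05,-0.05,-0.05,-0.05,-0.05,0,0.4,0.7,0.7]

```text
time_s: 24.15
tool_pos: [506.1, -368.5, 117.9]
ee_rot: [-2.327, -2.107, -0.002]
contact_force: [0.0, -0.0, 0.0]
width: 67.7
grasp_force: 0.0
```

```bash
python3 - <<'E'
from h import *
t=read_camera("top");H=cv2.cvtColor(t,cv2.COLOR_RGB2HSV);cv2.imwrite("pics/t6.png",t[:,:,::-1])
m=cv2.inRange(H,(22,150,60),(32,255,255));print("sander",rect(blob(m,(330,240,410,340)),22))
E
python3 plan.py 506.4 -369.5 120 -5.7 ; python3 plan.py 450.3 -128.5 100 -68;python3 plan.py 450.3 -128.5 7 -68
```

```text
sander (array([ 449.7, -128.5]), array([128.3,  49.7]), 22.2)
t 24.2 meas-cmd [-0.47  1.02 98.57] deg [ 0.09  0.18 -0.  ] F [-0.3  0.8 -0.9] w 71.6 g 0.0
dp [-0.0, -0.0, -0.404] dr [-0.0, -0.0, -0.0] min rows 3
t 24.2 meas-cmd [-0.47  1.03 -2.43] deg [ 0.09  0.18 -0.  ] F [-0.3  0.8 -0.9] w 71.6 g 0.0
dp [0.312, -0.106, 0.027] dr [-0.0, -0.0, 0.692] min rows 3
dp [0.254, -0.21, 0.026] dr [-0.0, -0.0, 0.692] min rows 3
dp [0.163, -0.287, 0.027] dr [-0.0, -0.0, 0.693] min rows 3
t 24.2 meas-cmd [  55.68 -239.8    17.55] deg [  0.18   0.12 -62.31] F [-0.3  0.8 -0.9] w 71.6 g 0.0
dp [0.0, -0.0, 0.372] dr [-0.0, 0.0, -0.0] min rows 2
```

play_rows:
  dp:
    - [0.312,-0.106,0.027]
    - [0.312,-0.106,0.027]
    - [0.312,-0.106,0.027]
    - [0.312,-0.106,0.027]
    - [0.312,-0.106,0.027]
  dr:
    - [0,0,0.692]
    - [0,0,0.692]
    - [0,0,0.692]
    - [0,0,0.692]
    - [0,0,0.692]
  jaw: [0.7,0.7,0.7,0.7,0.7]

```text
time_s: 24.7
tool_pos: [488.0, -288.9, 111.3]
ee_rot: [-2.668, -1.655, -0.001]
contact_force: [-0.2, -0.7, 0.5]
width: 80.0
grasp_force: 0.0
```

play_rows:
  dp:
    - [0.254,-0.21,0.026]
    - [0.254,-0.21,0.026]
    - [0.254,-0.21,0.026]
    - [0.254,-0.21,0.026]
    - [0.254,-0.21,0.026]
  dr:
    - [0,0,0.692]
    - [0,0,0.692]
    - [0,0,0.692]
    - [0,0,0.692]
    - [0,0,0.692]
  jaw: [0.7,0.7,0.7,0.7,0.7]

```text
time_s: 25.2
tool_pos: [470.0, -209.6, 105.6]
ee_rot: [-2.924, -1.148, -0.002]
contact_force: [0.3, 0.1, 0.2]
width: 79.9
grasp_force: 0.0
```

play_rows:
  dp:
    - [0.163,-0.287,0.027]
    - [0.163,-0.287,0.027]
    - [0.163,-0.287,0.027]
    - [0.163,-0.287,0.027]
    - [0.163,-0.287,0.027]
    - [0.163,-0.287,0.027]
    - [0.163,-0.287,0.027]
  dr:
    - [0,0,0.693]
    - [0,0,0.693]
    - [0,0,0.693]
    - [0,0,0.693]
    - [0,0,0.693]
    - [0,0,0.693]
    - [0,0,0.693]
  jaw: [0.7,0.7,0.7,0.7,0.7,0.7,0.7]

```text
time_s: 25.9
tool_pos: [451.0, -129.1, 99.0]
ee_rot: [-3.083, -0.599, -0.002]
contact_force: [-0.0, -0.5, -0.3]
width: 79.9
grasp_force: 0.0
```

play_rows:
  dp:
    - [0,0,0.1]
    - [0,0,0.2]
    - [0,0,0.29]
    - [0,0,0.34]
    - [0,0,0.372]
    - [0,0,0.372]
    - [0,0,0.372]
    - [0,0,0.372]
    - [0,0,0.372]
    - [0,0,0.372]
    - [0,0,0.372]
    - [0,0,0.372]
    - [0,0,0.372]
    - [0,0,0.372]
  dr:
    - [0,0,0]
    - [0,0,0]
    - [0,0,0]
    - [0,0,0]
    - [0,0,0]
    - [0,0,0]
    - [0,0,0]
    - [0,0,0]
    - [0,0,0]
    - [0,0,0]
    - [0,0,0]
    - [0,0,0]
    - [0,0,0]
    - [0,0,0]
  jaw: [0.7,0.7,0.7,0.7,0.7,0.7,0.7,-0.1,-0.1,-0.1,-0.1,-0.1,-0.1,-0.1]

```text
time_s: 27.3
tool_pos: [451.0, -128.3, 6.3]
ee_rot: [-3.083, -0.599, -0.002]
contact_force: [-0.7, -0.7, 4.1]
width: 49.6
grasp_force: 30.0
```

```bash
python3 plan.py 450.3 -128.5 80 -68; python3 plan.py 656.5 -149.5 80 1.5;python3 plan.py 656.5 -149.5 11 1.5
```

```text
t 27.3 meas-cmd [ 0.74  0.23 -0.57] deg [ 0.03  0.1  -0.01] F [-0.7 -0.7  4.1] w 49.6 g 30.0
dp [0.0, -0.0, -0.292] dr [-0.0, 0.0, -0.0] min rows 2
t 27.3 meas-cmd [  0.74   0.23 -73.57] deg [ 0.03  0.1  -0.01] F [-0.7 -0.7  4.1] w 49.6 g 30.0
dp [0.245, 0.129, -0.0] dr [-0.0, -0.0, -0.772] min rows 3
dp [0.174, 0.214, -0.0] dr [-0.0, -0.0, -0.773] min rows 3
dp [0.075, 0.266, -0.0] dr [-0.0, -0.0, -0.772] min rows 3
t 27.3 meas-cmd [-205.46   21.22  -73.56] deg [-3.00e-02  1.10e-01  6.95e+01] F [-0.7 -0.7  4.1] w 49.6 g 30.0
dp [0.0, 0.0, 0.276] dr [-0.0, -0.0, -0.0] min rows 2
```

play_rows:
  dp:
    - [0,0,-0.08]
    - [0,0,-0.18]
    - [0,0,-0.292]
    - [0,0,-0.292]
    - [0,0,-0.292]
    - [0,0,-0.292]
  dr:
    - [0,0,0]
    - [0,0,0]
    - [0,0,0]
    - [0,0,0]
    - [0,0,0]
    - [0,0,0]
  jaw: [-0.1,-0.1,-0.1,-0.1,-0.1,-0.1]

```text
time_s: 27.9
tool_pos: [449.4, -127.6, 77.7]
ee_rot: [-3.081, -0.599, 0.002]
contact_force: [0.4, 0.5, -1.5]
width: 49.6
grasp_force: 30.0
```

play_rows:
  dp:
    - [0.06,0.03,0]
    - [0.12,0.06,0]
    - [0.18,0.095,0]
    - [0.245,0.129,0]
    - [0.245,0.129,0]
    - [0.245,0.129,0]
  dr:
    - [0,0,-0.19]
    - [0,0,-0.38]
    - [0,0,-0.57]
    - [0,0,-0.772]
    - [0,0,-0.772]
    - [0,0,-0.772]
  jaw: [-0.1,-0.1,-0.1,-0.1,-0.1,-0.1]

```text
time_s: 28.5
tool_pos: [517.9, -134.6, 77.5]
ee_rot: [-2.898, -1.202, 0.003]
contact_force: [-0.0, -0.4, -1.6]
width: 49.7
grasp_force: 30.0
```

play_rows:
  dp:
    - [0.045,0.055,0]
    - [0.09,0.11,0]
    - [0.135,0.16,0]
    - [0.174,0.214,0]
    - [0.174,0.214,0]
    - [0.174,0.214,0]
  dr:
    - [0,0,-0.19]
    - [0,0,-0.38]
    - [0,0,-0.57]
    - [0,0,-0.773]
    - [0,0,-0.773]
    - [0,0,-0.773]
  jaw: [-0.1,-0.1,-0.1,-0.1,-0.1,-0.1]

```text
time_s: 29.1
tool_pos: [586.2, -141.6, 78.4]
ee_rot: [-2.599, -1.759, 0.001]
contact_force: [-0.7, -0.1, -1.7]
width: 49.3
grasp_force: 30.0
```

play_rows:
  dp:
    - [0.02,0.065,0]
    - [0.04,0.13,0]
    - [0.06,0.2,0]
    - [0.075,0.266,0]
    - [0.075,0.266,0]
    - [0.075,0.266,0]
    - [0.075,0.266,0]
    - [0.075,0.266,0]
  dr:
    - [0,0,-0.19]
    - [0,0,-0.38]
    - [0,0,-0.57]
    - [0,0,-0.772]
    - [0,0,-0.772]
    - [0,0,-0.772]
    - [0,0,-0.772]
    - [0,0,-0.772]
  jaw: [-0.1,-0.1,-0.1,-0.1,-0.1,-0.1,-0.1,-0.1]

```text
time_s: 29.9
tool_pos: [655.5, -149.0, 79.2]
ee_rot: [-2.193, -2.248, -0.002]
contact_force: [-0.5, -1.2, -1.6]
width: 49.7
grasp_force: 30.0
```

play_rows:
  dp:
    - [0,0,0.06]
    - [0,0,0.12]
    - [0,0,0.18]
    - [0,0,0.22]
    - [0,0,0.25]
    - [0,0,0.266]
    - [0,0,0.276]
    - [0,0,0.276]
    - [0,0,0.276]
  dr:
    - [0,0,0]
    - [0,0,0]
    - [0,0,0]
    - [0,0,0]
    - [0,0,0]
    - [0,0,0]
    - [0,0,0]
    - [0,0,0]
    - [0,0,0]
  jaw: [-0.1,-0.1,-0.1,-0.1,-0.1,-0.1,-0.1,-0.1,-0.1]

```text
time_s: 30.8
tool_pos: [656.7, -149.1, 11.4]
ee_rot: [-2.192, -2.25, -0.003]
contact_force: [-2.2, 0.1, 6.2]
width: 49.8
grasp_force: 30.0
```

```bash
python3 plan.py 656.5 -149.5 150 1.5;python3 - <<'E'
from h import *
n=read_camera("scene")[:,:,::-1]
cv2.imwrite("pics/a6.png",cv2.resize(n[260:380,230:380],(600,480),interpolation=cv2.INTER_CUBIC))
E
```

```text
t 30.8 meas-cmd [0.25 0.46 0.5 ] deg [-0.05  0.08 -0.  ] F [-2.2  0.1  6.2] w 49.8 g 30.0
dp [0.0, 0.0, -0.556] dr [-0.0, -0.0, -0.0] min rows 3
```

View pics/a6.png

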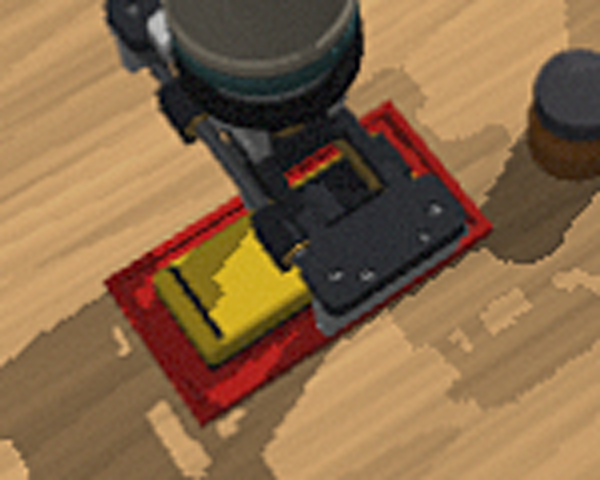

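The sander is inside the red tray. Releasing it, lifting, and then backing away for a final check.

play_rows:
  dp:
    - [0,0,0]
    - [0,0,0]
    - [0,0,0]
    - [0,0,0]
    - [0,0,-0.1]
    - [0,0,-0.25]
    - [0,0,-0.4]
    - [0,0,-0.556]
    - [0,0,-0.556]
    - [0,0,-0.556]
  dr:
    - [0,0,0]
    - [0,0,0]
    - [0,0,0]
    - [0,0,0]
    - [0,0,0]
    - [0,0,0]
    - [0,0,0]
    - [0,0,0]
    - [0,0,0]
    - [0,0,0]
  jaw: [0.3,0.3,0.3,0.3,0.3,0.3,0.3,0.3,0.3,0.3]

```text
time_s: 31.85
tool_pos: [657.3, -149.5, 150.1]
ee_rot: [2.191, 2.249, 0.004]
contact_force: [0.1, -0.5, -0.7]
width: 61.1
grasp_force: 0.0
```

```bash
python3 plan.py 420 -110 200 1.5
```

```text
t 31.85 meas-cmd [0.85 0.06 0.23] deg [-0.17  0.04 -0.  ] F [ 0.1 -0.5 -0.7] w 61.1 g 0.0
dp [0.183, -0.941, -0.2] dr [-0.0, -0.0, -0.0] min rows 5
```

play_rows:
  dp:
    - [0.183,-0.941,-0.2]
    - [0.183,-0.941,-0.2]
    - [0.183,-0.941,-0.2]
    - [0.183,-0.941,-0.2]
    - [0.183,-0.941,-0.2]
    - [0.183,-0.941,-0.2]
    - [0.183,-0.941,-0.2]
    - [0.183,-0.941,-0.2]
    - [0.183,-0.941,-0.2]
    - [0.183,-0.941,-0.2]
  dr:
    - [0,0,0]
    - [0,0,0]
    - [0,0,0]
    - [0,0,0]
    - [0,0,0]
    - [0,0,0]
    - [0,0,0]
    - [0,0,0]
    - [0,0,0]
    - [0,0,0]
  jaw: [0.3,0.3,0.3,0.3,0.3,0.3,0.3,0.3,0.3,0.3]

```text
time_s: 32.85
tool_pos: [421.1, -110.0, 198.2]
ee_rot: [-2.19, -2.249, -0.002]
contact_force: [-0.3, 0.7, 0.4]
width: 61.0
grasp_force: 0.0
```

Run:
```python
from h import *
t=read_camera("top");n=read_camera("scene");H=cv2.cvtColor(t,cv2.COLOR_RGB2HSV)
b=lambda i,x0,y0,x1,y1,d:cv2.resize(i[y0:y1,x0:x1],d,interpolation=cv2.INTER_CUBIC)[:,:,::-1]
o=np.zeros((600,800,3),np.uint8)
o[:280,:]=b(t,160,140,440,238,(800,280));o[280:600,:320]=b(n,118,280,208,370,(320,320));o[280:600,320:640]=b(t,460,225,540,305,(320,320));o[280:440,640:]=b(n,415,115,495,195,(160,160))
cv2.imwrite("pics/fin.png",o)
m=cv2.inRange(H,(22,150,60),(32,255,255));print("sander",rect(blob(m,(325,155,440,220)),26),"red c 656.3 -149.6")
m=cv2.inRange(H,(0,0,110),(180,50,255));print("level",rect(blob(m,(180,160,262,225)),26),"blue c 639 173.1 84.3")
```

```text
sander (array([ 654.3, -148.7]), array([129.2,  49.7]), -88.4) red c 656.3 -149.6
level (array([640.2, 174.3]), array([129.6,  43.3]), 84.2) blue c 639 173.1 84.3
```

View pics/fin.png

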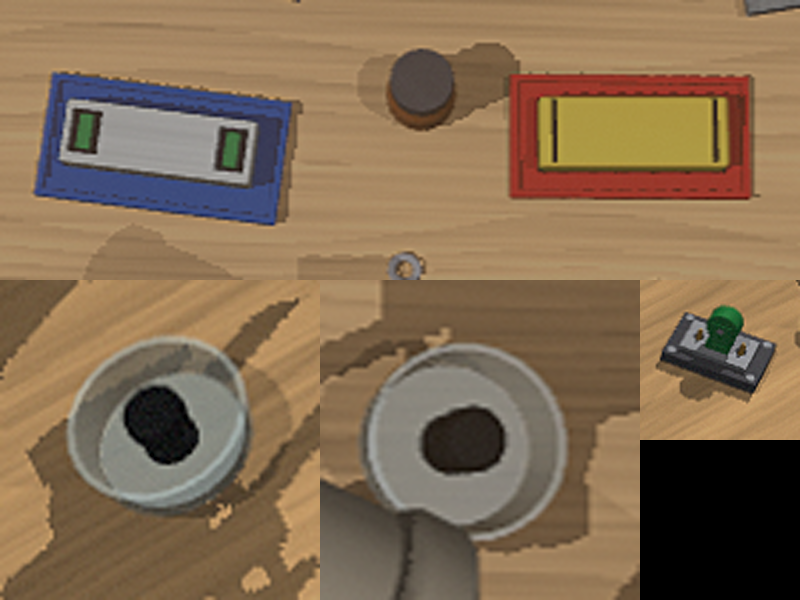

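Both bars lie centred in their trays and the castor is seated. The knob looks upright, so I'll check its silhouette against the extents expected of an upright knob.

Run:
```python
from h import *
a=np.arange(0,6.28,.1)
for nm,box in(("top",(478,245,522,290)),("scene",(140,295,190,345))):
    i=read_camera(nm);H=cv2.cvtColor(i,cv2.COLOR_RGB2HSV);k=blob(cv2.inRange(H,(0,0,0),(180,255,75)),box)
    for c in [(507,-369.2)]:
        X=[[c[0]+r*np.cos(q),c[1]+r*np.sin(q),z+5] for r,z in((15,0),(15,6),(16,23),(16,36)) for q in a]
        p=proj(X,nm)
        print(nm,"seen",k.min(0),k.max(0),cv2.contourArea(k),"axis",np.round(cv2.fitEllipse(k)[2],1),"upright",p.min(0).round(1),p.max(0).round(1),np.round(cv2.contourArea(cv2.convexHull(p.astype(np.float32))),0),np.round(cv2.fitEllipse(cv2.convexHull(p.astype(np.float32)))[2],1))
```

```text
top seen [485 257] [505 273] 254.5 axis 79.4 upright [483.3 255.6] [505.5 273.1] 307.0 80.0
scene seen [153 310] [173 331] 304.0 axis 142.9 upright [154.  308.6] [176.  331.6] 360.0 143.1
```

Axis directions match an upright knob to within 1° in both views (79.4° against 80.0°, and 142.9° against 143.1°). Handing in.

```bash
python3 -c "
from rig import *
print(hand_in())"
```

```text
the job is handed in; nothing more can be done
None
```

I handed the job in at about 33 s with everything in place by my last camera check (the judge returned no verdict): castor seated on the studs, knob upright in the ramekin, level in the blue tray, sanding block in the red tray, and the amber jar untouched.

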